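# Back the dowel feed off one notch

## Robot

A 6-joint arm with a two-finger parallel gripper is mounted at the origin on the work surface. World frame = base frame: x ahead of the robot, y to its left, z up, the work surface at z = 0. Lengths are in m, angles in rad, forces in N, time in s.
With the tool pointing down it reaches from about 0.3 to 0.825 m from the base axis. Payload 5.4 kg.
Tool frame: the origin (TCP) lies at the very end of the fingers, on their centre line; the grasp point (between the pads) lies 19 mm behind it; x points along the fingers, y is the direction in which the jaws open and shut, and the axes are right-handed (so a half turn about x gives the same grasp; the last joint's range is limited). The gripper opens to 92 mm and grips with 3 to 60 N. Pads are 20 mm wide; open, the fingers measure 128 mm over their backs; the gripper's body (75 mm by 189 mm) begins 69 mm behind the grasp point.
Start: joints at [0.92, 0.158, 1.597, -0, 1.386, -0.21], TCP at [0.245, 0.52, 0.215] pointing down, gripper open.
Joint ranges: [-2.91, 2.91], [-0.94, 2.29], [0.18, 2.7], [-1.29, 4.43], [0.17, 2.64], [-3, 3]. Speed limits (rad/s): [2.57, 2.57, 3.14, 3.14, 3.14, 3.14].

## Interface

Orientations are given as a unit quaternion [w, x, y, z].
In Python, from rig import r gives the robot as it stands.
- The arm moves only by the tool drive_tool, never from a script. Its arguments are lists of equal length, an entry for each row: "xyz": the shift along the tool's x, y, z scaled (see below), a list of three; "twist": the turn, a rotation vector about the tool's x, y, z scaled (see below), a list of three. In form: {"xyz": [[x, y, z], ...], "twist": [[ax, ay, az], ...]}. A call has 1 to 12 rows; each row shifts and turns the commanded pose from where the row before left it, along the tool's axes as they then stand; what a row does not reach is not made up. The controller multiplies each number of a shift by 0.075 m and each number of a turn by 120 degrees. A row lasts 1/10 s, in which the tool goes at most 50 mm and 8.59 degrees, less where a joint would pass 70% of its speed; a pose out of reach is approached as far as the arm can. A call with a number of a shift or a turn outside -1 to 1 is refused whole. A call with a gripper value outside its range is refused whole. "fingers" is the opening, from -1 (shut) to 1 (fully open), set as the call begins (left out, the last holds). The fingers move at their own pace and stop on an object; "newtons" is the grip in N (left out, the last holds). Time passes only in rows, so rows that do not move let the fingers close. It gives the time, the measured TCP pose, the force and the opening at its end, in the units of the state.
- r.sense(): the state, without advancing time (a new reading comes with each control period).
- r.grab_frame(name): name is "side" or "top"; returns the picture (420x560x3 uint8, red, green, blue); there is no depth.
- r.camera_model(name): a dict with "intrinsics" (3x3 intrinsics, pixels), "D" ([k1, k2, p1, p2, k3] as OpenCV has them; the pictures are not rectified), "R" (3x3) and "t" (3): a world point X has camera coordinates R X + t. Camera axes: x right, y down, z forward; pixel columns grow to the right and rows downward; lengths in m; the calibration is good to about 2 mm. A picture is of the moment at which its call begins. camera_model takes no time and is no camera call.
- r.job_done(): hands the job in, once; it reports no verdict.
The state is a dict: "clock": time; "q": joint angles; "qvel": joint speeds; "tau": joint torques, N m; "position": TCP position; "tool_rot": TCP orientation; "wrist_force": force on the tool from outside, world axes, zero at the start; "moment": the same for the moment, N m; "opening": opening from 0.0 (shut) to 1.0 (fully open).
Only numpy, scipy, OpenCV 4.12 (cv2) and the standard library are available. Lean on these libraries where they do the work, as an engineer would, in place of code of your own. Each camera call takes 0.05 s, during which the arm holds its last target.

## Task

The dowel has been fed one notch too far through the saw guide. Grasping nothing and not touching the dowel, lift the red ratchet pawl off the toothed wheel with a fingertip until it tips over and stays up, push the star handle back far enough for one tooth, but not a second, to pass the place of the nose, and tip the pawl down onto the wheel again. Then push the handle on back until the next tooth rests against the pawl, one notch back in all, and leave the loose things around the feeder where they are.

Things in the scene. Friction and masses are not known exactly. Their poses are not given: they have to be found in the camera images.
- feeder: Dowel feeder screwed to the bench: wooden board 150 x 440 x 18 mm, grey cheek plates to 144 mm high. Origin: centre of the board's underside. x: along the shaft, away from the robot at yaw 0; y: feed direction of the dowel; z up. Shaft at y 0, z 117.5 mm. Star handle at x -75 mm; 12-tooth steel ratchet wheel, 122 mm across, at x 50 to 62 mm. Wooden saw guide, 103 mm high, at y 164 to 207 mm.
- feed_wheel (a joint): Turn of shaft, ratchet wheel, star handle and roller, rad. 0: a tooth rests on the seated pawl; start -0.09 to -0.02. Positive is BACK, blocked by the seated pawl: the top of wheel and handle goes to feeder +y, the dowel to -y (30 mm/rad). One notch is 0.524. Stays where left; turning takes 0.2 N m, 2.5 N at a knob. With the pawl up it turns freely, -1.2 to 1.5.
- knob_top (a point): Centre of the black ball knob (25 mm) on the uppermost spoke of the star handle, 85 mm from the shaft axis, moving with it. Four knobs, 90 degrees apart, on 10 mm round steel spokes, all in the plane x = -75 mm of the feeder. With feed_wheel at 0 this one leans 20 degrees from upright towards feeder -y; it is pushed towards +y, over the top.
- shaft_axis (a point): Point on the shaft's axis in the plane of the star handle (feeder x -75, y 0, z 117.5 mm).
- pawl (a joint): Turn of the red pawl about its pivot, rad. 0: seated, nose at the foot of a tooth. Positive: lifted, its upper end swings towards feeder +y. 1.08: tipped over, lying on its stop. Only gravity moves it: below about 0.55 it falls back on the wheel, above about 0.7 it falls over to the stop and stays. Resting on the sloping back of a tooth it reads up to about 0.2.
- pawl_pin (a point): Point on the steel cross pin (8 mm thick, ball end 13 mm) atop the pawl's thumb lever, 105 mm from the pivot. The pin sticks out along feeder +x from x 61 to 97 mm; this point is at x 80 mm, with free space below. Seated: feeder y 47, z 206 mm; top of its arc z 216; tipped over: y 154, z 195. Pushed level towards +y it lifts and tips the pawl over (under 2 N); towards -y it brings it back.
- pawl_pivot (a point): Point on the pawl's pivot axis (parallel to feeder x) at feeder x 80, y 91, z 111 mm.
- dowel: Beech dowel, 25 mm diameter, 470 mm long, along feeder y at x 0, its axis 75 mm above the bench, under the rubber roller. Origin on its axis, 270 mm from its rear end. Moved by the roller; not to be touched.
- glue_bottle: Loose white glue bottle with an orange cap, 54 mm diameter, 150 mm high, standing beyond the feeder. Origin: centre of its underside. Bystander.
- yellow_part: Loose yellow-painted plywood cross, 110 x 85 x 9 mm, flat on the bench beyond the feeder. Origin: underside. Bystander.
- offcut: Loose round offcut of beech stool leg, 36 mm diameter, 55 mm high, standing on its end beyond the feeder near the ratchet wheel. Origin: centre of its underside. Bystander.

How it is judged:
On the way, in this order (a step that is already met when the one before it is completed fails the run):
1. the pawl is lifted off the wheel and lies tipped over against its stop, before the wheel has been turned back (value of joint pawl above 0.95 rad and value of joint feed_wheel below 0.08 rad), for 0.2 s.
2. with the pawl up the wheel is pushed back, so that a tooth has passed the place of the nose (value of joint pawl above 0.95 rad and value of joint feed_wheel above 0.12 rad), for 0.1 s.
3. the pawl lies on the wheel again, in the next notch (value of joint pawl below 0.22 rad and value of joint feed_wheel between 0.06 and 0.57 rad), for 0.2 s.
At the end, for the whole second after the job is handed in: The wheel is at rest one notch back with its tooth against the pawl (wheel joint 0.46 to 0.57 rad) and the pawl is seated in the notch (pawl joint below 0.06 rad) (value of joint feed_wheel between 0.46 and 0.57 rad and value of joint pawl below 0.06 rad and velocity of joint feed_wheel between -0.05 and 0.05 rad/s); the robot touches nothing.
It fails at once if the dowel is touched (contact force between any of the arm, the fingers and dowel above 1 N).
It fails at once if a bystander is pushed aside or lifted (more than 20 mm) (distance of any of glue_bottle, yellow_part, offcut from where it was at the start of the episode above 0.02 m).
It fails at once if the glue bottle or the offcut is knocked over (angle between any of glue_bottle, offcut's own z axis and vertical above 0.5 rad).
It also fails if it takes over 67 s, if anything falls off the work surface, if the arm or the gripper's body presses on something with over 40 N, if the wrist force passes 120 N, or if a joint passes its speed limit or range.

## Working session

There is one attempt and no reset: what is moved stays moved. The work goes in short steps, Python scripts to look and compute and a tool call to move; the robot and the scene stay as the last step left them, time stands still between calls to the robot, and variables do not carry over. Pictures are saved under pics/ and viewed, and the job is handed in when it is done.

Besides the shell and the picture viewer there is one more tool, called after ">>>" by a JSON object that holds its "op" and its "data". drive_tool: Moves the arm, as the interface text tells. Its arguments: {"type":"object","properties":{"xyz":{"type":"array"},"twist":{"type":"array"},"fingers":{"type":"number"},"newtons":{"type":"number"}},"required":["xyz","twist"]}

```bash
mkdir -p pics; ls; python3 - <<'E'
from rig import r
import cv2
s=r.sense();print(s)
for n in("side","top"):
    im=r.grab_frame(n);cv2.imwrite(f"pics/{n}0.png",im[:,:,::-1]);print(r.camera_model(n))
E
```

```text
pics
{'clock': 0.0, 'q': array([ 9.19912295e-01,  1.59028263e-01,  1.59821651e+00,  1.32315704e-05,
        1.38619737e+00, -2.10097947e-01]), 'qvel': array([-0.00086076, -0.00026727, -0.00012044,  0.00100849, -0.00173537,
        0.00068019]), 'tau': array([-1.07836371e-03, -3.85556245e+01, -3.22105193e+01,  7.00721378e-02,
        3.78675561e-02, -1.43320435e-04]), 'position': array([0.2449545 , 0.51952897, 0.21363847]), 'tool_rot': array([ 0.68972546,  0.15399132,  0.69027958, -0.15517595]), 'wrist_force': array([0.23101835, 0.53018999, 0.37631224]), 'moment': array([-0.02870525,  0.04784624, -0.02235175]), 'opening': 0.9986668179051054}
{'intrinsics': array([[418.50392653,   0.        , 278.68833789],
       [  0.        , 418.50392653, 204.22881151],
       [  0.        ,   0.        ,   1.        ]]), 'D': array([-0.10217172,  0.        ,  0.        ,  0.        ,  0.        ]), 'R': array([[-0.99680473, -0.07736928,  0.01985782],
       [-0.06241856,  0.59935483, -0.79804618],
       [ 0.04984238, -0.7967357 , -0.60226901]]), 't': array([0.59832039, 0.16996294, 0.78418324])}
{'intrinsics': array([[432.12222322,   0.        , 280.2677899 ],
       [  0.        , 432.12222322, 208.63163898],
       [  0.        ,   0.        ,   1.        ]]), 'D': array([-0.03270206,  0.        ,  0.        ,  0.        ,  0.        ]), 'R': array([[ 0.01388328, -0.99986182, -0.00914294],
       [-0.9955177 , -0.01296631, -0.09368235],
       [ 0.09355086,  0.01040258, -0.99556016]]), 't': array([-0.0173825 ,  0.60267908,  0.9156387 ])}
```

View pics/side0.png

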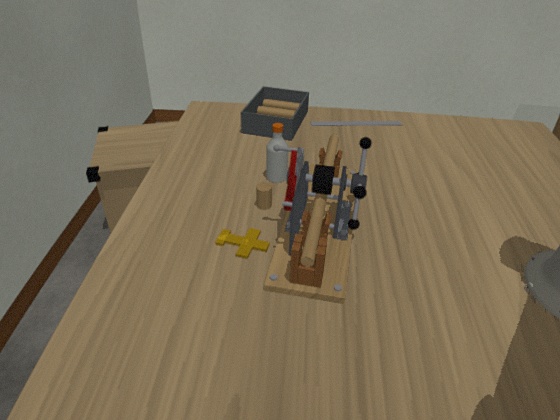

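View pics/top0.png

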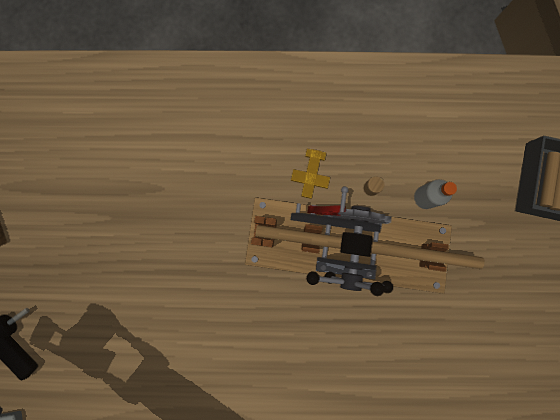

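```bash
python3 - <<'E'
import cv2
a=cv2.imread("pics/top0.png");cv2.imwrite("pics/top0c.png",cv2.resize(a[130:310,235:495],None,fx=3,fy=3,interpolation=2))
a=cv2.imread("pics/side0.png");cv2.imwrite("pics/side0c.png",cv2.resize(a[115:305,200:390],None,fx=3.1,fy=3.1,interpolation=2))
E
```

```text
(no output)
```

View pics/top0c.png

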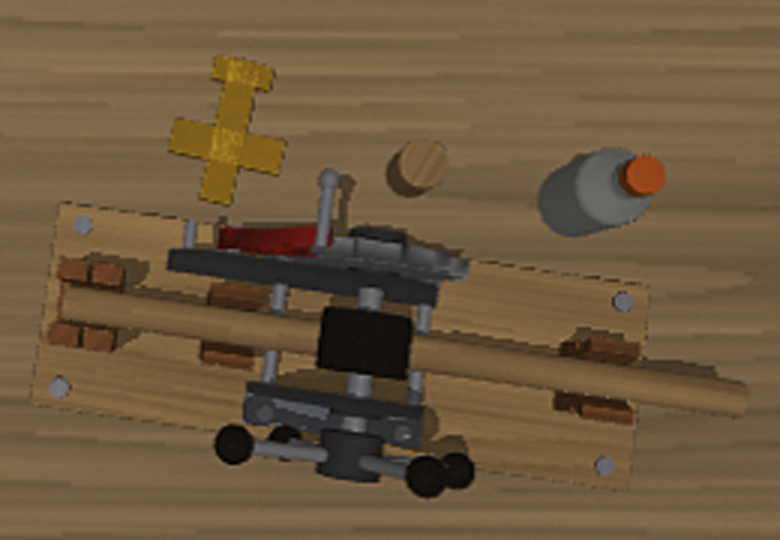

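View pics/side0c.png

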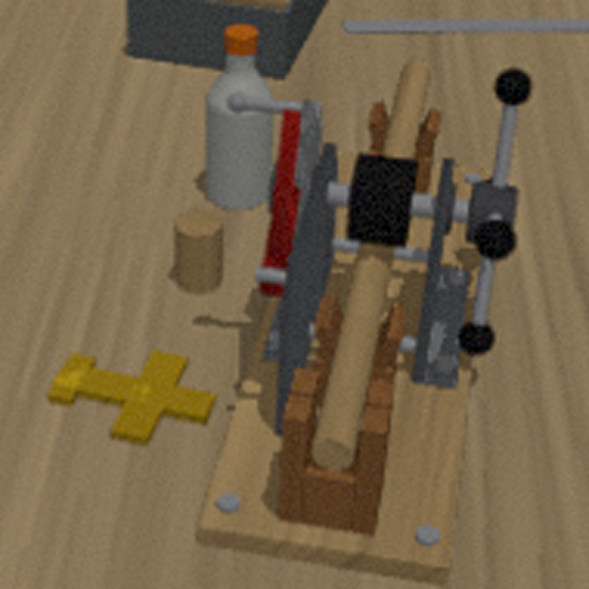

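```bash
cat > h.py <<'E'
import numpy as np,cv2
from rig import r
from scipy.optimize import least_squares
def proj(n,X):
    c=r.camera_model(n);X=np.atleast_2d(X).astype(float)
    return cv2.projectPoints(X,cv2.Rodrigues(c["R"])[0],c["t"],c["intrinsics"],c["D"])[0][:,0]
def f2w(p,X):
    X=np.atleast_2d(X);c,s=np.cos(p[2]),np.sin(p[2])
    return np.c_[p[0]+c*X[:,0]-s*X[:,1],p[1]+s*X[:,0]+c*X[:,1],X[:,2]]
def knob(th,k=0):
    a=th-np.radians(20)+k*np.pi/2   # from upright toward +y
    return np.array([-.075,.085*np.sin(a),.1175+.085*np.cos(a)])
def pin(ph,x=.08):
    a=np.arctan2(47-91,206-111)+ph
    R=np.hypot(44,95)/1000
    return np.array([x,.091+R*np.sin(a),.111+R*np.cos(a)])
E
cat > fit.py <<'E'
from h import *
T=lambda x,y:(x/3+235,y/3+130)
S=lambda x,y:(x/3.1+200,y/3.1+115)
B=[(.075,.22,.018),(-.075,.22,.018),(.075,-.22,.018),(-.075,-.22,.018)]
ob=[("top",B[0],T(62,203)),("top",B[1],T(33,403)),("top",B[2],T(648,285)),("top",B[3],T(630,488)),
("top",(.097,.047,.206),T(329,179)),("side",(.097,.047,.206),S(238,102)),
("side",B[0],S(200,528)),("side",B[1],S(447,570)),
("top",0,T(428,476)),("top",1,T(234,444)),("top",2,T(285,438)),("top",3,T(458,470)),
("side",0,S(513,87)),("side",1,S(495,238)),("side",2,S(477,337))]
def res(p):
    o=[]
    for n,X,u in ob:
        if isinstance(X,int): X=knob(p[3],X)
        o.append(proj(n,f2w(p,X))[0]-u)
    return np.array(o)
s=least_squares(lambda p:res(p).ravel(),[.55,-.1,0,-.05],loss="soft_l1")
print(s.x);print(np.round(res(s.x),1))
np.save("pose.npy",s.x)
E
python3 fit.py
```

```text
[ 0.52459358 -0.15982274 -0.12065929 -0.06057396]
[[-1.8  0.9]
 [-1.7  1.8]
 [ 0.6 -0. ]
 [-0.3  0.6]
 [-0.2 -2.8]
 [-4.7 -0.9]
 [-1.5 -1.4]
 [ 0.6 -1.7]
 [-0.3  0.8]
 [-0.1  1.2]
 [-0.   2.4]
 [-0.5  0.6]
 [-1.3 -0.7]
 [-0.8 -0.2]
 [-1.2 -0.5]]
```

```bash
sed -i 's/(.097,.047,.206)/(.0905,.047,.206)/g' fit.py; python3 fit.py; cat >> h.py <<'E'
from scipy.spatial.transform import Rotation as Ro
p=None
try:p=np.load("pose.npy")
except Exception:pass
def tool():
    s=r.sense();q=s["tool_rot"];return s,s["position"],Ro.from_quat([q[1],q[2],q[3],q[0]]).as_matrix()
def goal(X,down=True):
    "feeder point for TCP -> shift in tool units (0.075) in desired orientation frame, and twist"
    s,P,M=tool();W=f2w(p,X)[0]
    yy=np.array([-np.sin(p[2]),np.cos(p[2]),0])
    if M[:,1]@yy<0: yy=-yy
    D=np.c_[[0,0,-1],yy,np.cross([0,0,-1],yy)]
    tw=Ro.from_matrix(M.T@D).as_rotvec()
    print("clk",s["clock"],"P",P.round(4),"W",W.round(4),"F",s["wrist_force"].round(2))
    print("shift in D frame",(D.T@(W-P)/.075).round(3),"in tool",(M.T@(W-P)/.075).round(3),"twist",(tw/np.radians(120)).round(4),"deg",np.degrees(np.linalg.norm(tw)))
def where():
    s,P,M=tool();c,sn=np.cos(p[2]),np.sin(p[2]);d=P-[p[0],p[1],0]
    print("clk %.2f feeder xyz"%s["clock"],np.round([c*d[0]+sn*d[1],-sn*d[0]+c*d[1],d[2]],4),"F",s["wrist_force"].round(2),"op",s["opening"].round(3),"\naxes\n",M.round(3))
E
python3 - <<'E'
from h import *
where()
goal([.08,.005,.26]);goal([.08,.005,.3])
E
```

```text
[ 0.52513845 -0.1599786  -0.12165472 -0.06036031]
[[-1.7  0.5]
 [-1.6  1.5]
 [ 0.7 -0.2]
 [-0.2  0.5]
 [-0.5  0.5]
 [-1.6 -0.6]
 [-1.9 -1.5]
 [ 0.2 -1.8]
 [-0.3  0.5]
 [-0.1  0.9]
 [ 0.   2.1]
 [-0.5  0.4]
 [-1.6 -0.8]
 [-1.2 -0.2]
 [-1.5 -0.6]]Traceback (most recent call last):
  File "<stdin>", line 2, in <module>
  File "h.py", line 34, in where
    print("clk %.2f feeder xyz"%s["clock"],np.round([c*d[0]+sn*d[1],-sn*d[0]+c*d[1],d[2]],4),"F",s["wrist_force"].round(2),"op",s["opening"].round(3),"\naxes\n",M.round(3))
                                                                                                                                ^^^^^^^^^^^^^^^^^^
AttributeError: 'float' object has no attribute 'round'
```

```bash
sed -i 's/s\["opening"\].round(3)/round(s["opening"],3)/' h.py
python3 - <<'E'
from h import *
where()
goal([.08,.0,.30])
E
```

```text
clk 0.10 feeder xyz [-0.3605  0.6405  0.2138] F [ 0.4  -0.04 -0.21] op 1.0 
axes
 [[-0.001  0.427  0.904]
 [-0.001  0.904 -0.427]
 [-1.    -0.002 -0.   ]]
clk 0.1 P [0.245  0.5196 0.2138] W [ 0.6045 -0.1697  0.3   ] F [ 0.4  -0.04 -0.21]
shift in D frame [-1.15  -8.54   5.874] in tool [-1.143 -6.268  8.256] twist [-0.1524 -0.0003  0.0007] deg 18.285089587614166
```

>>> {"op": "drive_tool", "data": {"xyz": [[-0.29,0,0],[-0.29,0,0],[-0.29,0,0],[-0.29,0,0],[0,-0.427,0.294],[0,-0.427,0.294],[0,-0.427,0.294],[0,-0.427,0.294],[0,-0.427,0.294],[0,-0.427,0.294],[0,-0.427,0.294],[0,-0.427,0.294]], "twist": [[-0.0381,0,0],[-0.0381,0,0],[-0.0381,0,0],[-0.0381,0,0],[0,0,0],[0,0,0],[0,0,0],[0,0,0],[0,0,0],[0,0,0],[0,0,0],[0,0,0]], "fingers": -1, "newtons": 10}}

```text
clock: 1.3
position: [0.3895, 0.2428, 0.3012]
tool_rot: [0.706, 0.043, 0.706, -0.043]
wrist_force: [1.1, -0.2, 0.1]
opening: 0.006
```

```bash
python3 - <<'E'
from h import *
where()
goal([.08,.0,.30])
E
```

```text
clk 1.30 feeder xyz [-0.1835  0.3834  0.3012] F [ 1.13 -0.18  0.09] op 0.006 
axes
 [[-0.001  0.121  0.993]
 [-0.     0.993 -0.121]
 [-1.    -0.    -0.   ]]
clk 1.3 P [0.3895 0.2428 0.3012] W [ 0.6045 -0.1697  0.3   ] F [ 1.13 -0.18  0.09]
shift in D frame [ 0.016 -5.112  3.513] in tool [ 0.015 -5.113  3.512] twist [ 0.0001 -0.0002  0.0001] deg 0.03286233611244549
```

>>> {"op": "drive_tool", "data": {"xyz": [[0,-0.43,0.293],[0,-0.43,0.293],[0,-0.43,0.293],[0,-0.43,0.293],[0,-0.43,0.293],[0,-0.43,0.293],[0,-0.43,0.293],[0,-0.43,0.293],[0,-0.43,0.293],[0,-0.43,0.293],[0,-0.43,0.293],[0,0,0]], "twist": [[0,0,0],[0,0,0],[0,0,0],[0,0,0],[0,0,0],[0,0,0],[0,0,0],[0,0,0],[0,0,0],[0,0,0],[0,0,0],[0,0,0]]}}

```text
clock: 2.5
position: [0.5867, -0.141, 0.2998]
tool_rot: [0.705, 0.044, 0.706, -0.045]
wrist_force: [-0.2, -0.6, -1.2]
opening: 0.007
```

```bash
python3 - <<'E'
from h import *
where()
goal([.082,.0,.19])
for n in("side","top"):
    im=r.grab_frame(n)[:,:,::-1];cv2.imwrite(f"pics/{n}1.png",cv2.resize(im[80:305,200:480],None,fx=2.6,fy=2.6,interpolation=2))
E
```

```text
clk 2.50 feeder xyz [0.0588 0.0263 0.2998] F [-0.22 -0.56 -1.17] op 0.007 
axes
 [[-0.002  0.126  0.992]
 [-0.     0.992 -0.126]
 [-1.    -0.001 -0.002]]
clk 2.5 P [ 0.5867 -0.141   0.2998] W [ 0.6065 -0.1699  0.19  ] F [-0.22 -0.56 -1.17]
shift in D frame [ 1.464 -0.35   0.309] in tool [ 1.463 -0.348  0.313] twist [-0.002  -0.001   0.0003] deg 0.2691042856603601
```

View pics/side1.png

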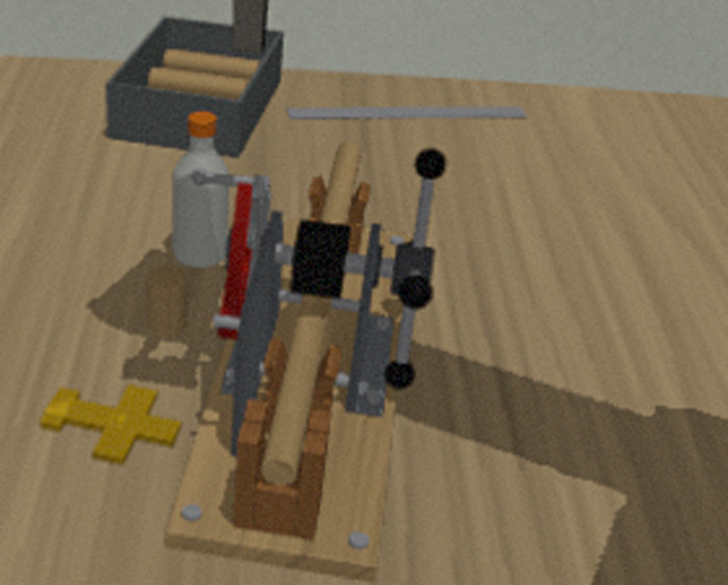

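View pics/top1.png

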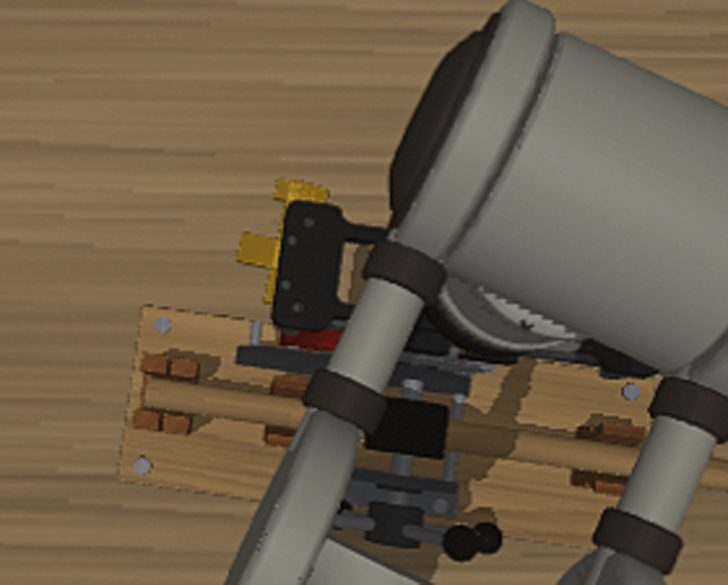

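>>> {"op": "drive_tool", "data": {"xyz": [[0,-0.2,0.1],[0,-0.2,0.1],[0,-0.05,0.1],[0,0,0],[0.25,0,0],[0.25,0,0],[0.25,0,0],[0.25,0,0],[0.25,0,0],[0.21,0,0],[0,0,0],[0,0,0]], "twist": [[-0.002,-0.001,0],[0,0,0],[0,0,0],[0,0,0],[0,0,0],[0,0,0],[0,0,0],[0,0,0],[0,0,0],[0,0,0],[0,0,0],[0,0,0]]}}

```text
clock: 3.8
position: [0.6049, -0.1732, 0.1925]
tool_rot: [0.707, 0.041, 0.705, -0.041]
wrist_force: [-0.2, 1.1, -0.4]
opening: 0.006
```

```bash
python3 - <<'E'
from h import *
where()
goal([.082,.0,.19])
for n in("side",):
    im=r.grab_frame(n)[:,:,::-1];cv2.imwrite(f"pics/{n}2.png",cv2.resize(im[80:240,220:420],None,fx=3.5,fy=3.5,interpolation=2))
E
```

```text
clk 3.80 feeder xyz [ 0.0808 -0.0034  0.1925] F [-0.15  1.09 -0.35] op 0.006 
axes
 [[ 0.002  0.117  0.993]
 [-0.     0.993 -0.117]
 [-1.     0.     0.002]]
clk 3.8 P [ 0.6049 -0.1732  0.1925] W [ 0.6065 -0.1699  0.19  ] F [-0.15  1.09 -0.35]
shift in D frame [0.033 0.046 0.016] in tool [0.033 0.046 0.016] twist [ 0.0021  0.001  -0.    ] deg 0.2847135611184125
```

View pics/side2.png

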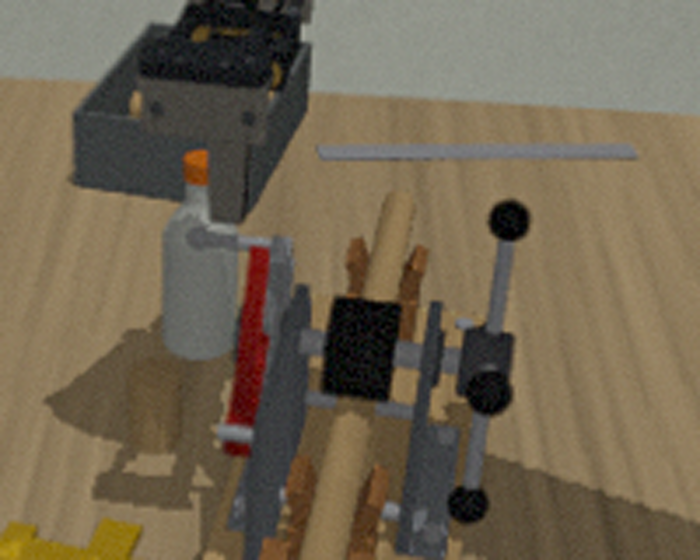

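>>> {"op": "drive_tool", "data": {"xyz": [[0.05,0.12,0],[0,0.12,0],[0,0.12,0],[0,0.12,0],[0,0.12,0],[0,0.12,0],[0,0.12,0],[0,0.12,0],[0,0.12,0],[0,0.12,0],[0,0.12,0],[0,0.12,0]], "twist": [[0,0,0],[0,0,0],[0,0,0],[0,0,0],[0,0,0],[0,0,0],[0,0,0],[0,0,0],[0,0,0],[0,0,0],[0,0,0],[0,0,0]]}}

```text
clock: 5.05
position: [0.6175, -0.0653, 0.1883]
tool_rot: [0.707, 0.041, 0.705, -0.041]
wrist_force: [0.1, 0.5, -0.6]
opening: 0.007
```

>>> {"op": "drive_tool", "data": {"xyz": [[0,0,0],[0,0,0],[0,0,0]], "twist": [[0,0,0],[0,0,0],[0,0,0]]}}

```text
clock: 5.35
position: [0.6175, -0.0664, 0.1884]
tool_rot: [0.707, 0.041, 0.705, -0.042]
wrist_force: [-0.4, -0.1, 0.3]
opening: 0.003
```

```bash
python3 - <<'E'
from h import *
where()
for n in("side",):
    im=r.grab_frame(n)[:,:,::-1];cv2.imwrite(f"pics/{n}3.png",cv2.resize(im[80:240,220:420],None,fx=3.5,fy=3.5,interpolation=2))
print((proj("side",f2w(p,[pin(0,.0905),pin(1.08,.0905)]))-[220,80])*3.5)
E
```

```text
clk 5.35 feeder xyz [0.0803 0.1041 0.1884] F [-0.42 -0.08  0.32] op 0.003 
axes
 [[ 0.002  0.117  0.993]
 [-0.     0.993 -0.117]
 [-1.    -0.     0.002]]
[[193.08328413 235.54977935]
 [147.78784129 361.4966892 ]]
```

View pics/side3.png

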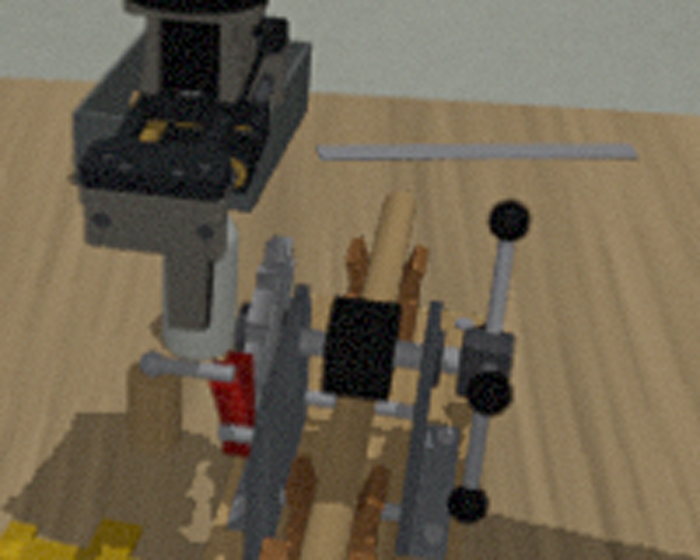

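>>> {"op": "drive_tool", "data": {"xyz": [[-0.4,0,0],[-0.4,0,0],[-0.4,0,0],[0,-0.31,-0.26],[0,-0.31,-0.26],[0,-0.31,-0.26],[0,-0.31,-0.26],[0,-0.31,-0.26],[0,-0.31,-0.26],[0,-0.31,-0.26],[0,-0.31,-0.26],[0,0,0]], "twist": [[0,0,0],[0,0,0],[0,0,0],[0,0,0],[0,0,0],[0,0,0],[0,0,0],[0,0,0],[0,0,0],[0,0,0],[0,0,0],[0,0,0]]}}

```text
clock: 6.6
position: [0.4387, -0.2348, 0.2782]
tool_rot: [0.706, 0.043, 0.705, -0.043]
wrist_force: [0.6, -0.0, 0.3]
opening: 0.007
```

```bash
python3 - <<'E'
from h import *
where()
goal([-.075,-.08,.185])
E
```

```text
clk 6.60 feeder xyz [-0.0767 -0.0847  0.2782] F [ 0.64 -0.02  0.26] op 0.007 
axes
 [[ 0.002  0.122  0.993]
 [-0.001  0.993 -0.122]
 [-1.    -0.001  0.002]]
clk 6.6 P [ 0.4387 -0.2348  0.2782] W [ 0.441  -0.2303  0.185 ] F [ 0.64 -0.02  0.26]
shift in D frame [1.243 0.063 0.023] in tool [1.243 0.065 0.021] twist [-0.0001  0.0009  0.0005] deg 0.1213743485368002
```

>>> {"op": "drive_tool", "data": {"xyz": [[0.31,0,0.02],[0.31,0,0],[0.31,0,0],[0.31,0,0],[0,0.09,0],[0,0.09,0],[0,0.09,0],[0,0.09,0],[0,0.09,0],[0,0.09,0],[0,0.09,0],[0,0.06,0]], "twist": [[0,0,0],[0,0,0],[0,0,0],[0,0,0],[0,0,0],[0,0,0],[0,0,0],[0,0,0],[0,0,0],[0,0,0],[0,0,0],[0,0,0]]}}

```text
clock: 7.8
position: [0.449, -0.1813, 0.1862]
tool_rot: [0.707, 0.041, 0.704, -0.042]
wrist_force: [0.5, -3.9, 2.8]
opening: 0.007
```

```bash
python3 - <<'E'
from h import *
where()
for n in("side","top"):
    im=r.grab_frame(n)[:,:,::-1];cv2.imwrite(f"pics/{n}4.png",cv2.resize(im[100:300,220:420],None,fx=3,fy=3,interpolation=2))
for th in(.1,.2,.3,.4,.5): print(th,[((proj("side",f2w(p,knob(th,k)))[0]-[220,100])*3).round() for k in(0,1,2)],[((proj("top",f2w(p,knob(th,k)))[0]-[220,100])*3).round() for k in(0,1,2,3)])
E
```

```text
clk 7.80 feeder xyz [-0.073  -0.0304  0.1862] F [ 0.54 -3.94  2.78] op 0.007 
axes
 [[ 0.004  0.117  0.993]
 [-0.002  0.993 -0.117]
 [-1.    -0.001  0.004]]
0.1 [array([432., 130.]), array([412., 295.]), array([397., 363.])] [array([452., 565.]), array([271., 534.]), array([347., 536.]), array([513., 564.])]
0.2 [array([432., 134.]), array([411., 308.]), array([398., 358.])] [array([438., 564.]), array([267., 533.]), array([359., 538.]), array([518., 565.])]
0.3 [array([432., 139.]), array([409., 319.]), array([398., 351.])] [array([424., 562.]), array([265., 532.]), array([370., 539.]), array([523., 566.])]
0.4 [array([431., 145.]), array([407., 330.]), array([399., 344.])] [array([410., 560.]), array([264., 531.]), array([382., 541.]), array([526., 568.])]
0.5 [array([431., 153.]), array([405., 340.]), array([400., 336.])] [array([395., 558.]), array([265., 531.]), array([394., 543.]), array([528., 569.])]
```

View pics/side4.png

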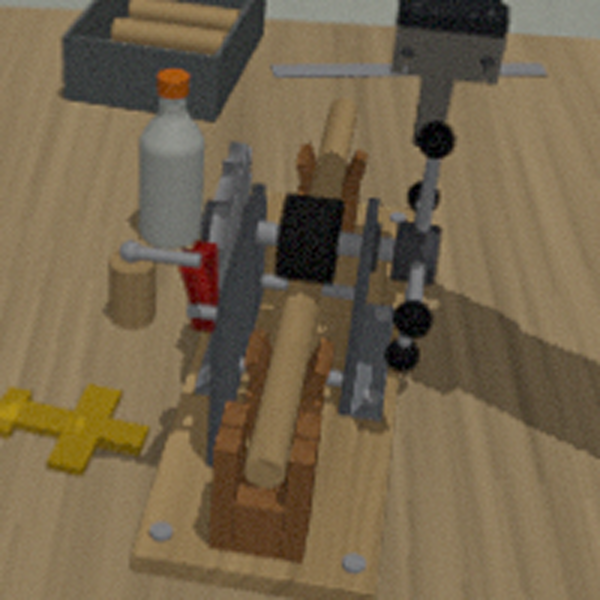

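View pics/top4.png

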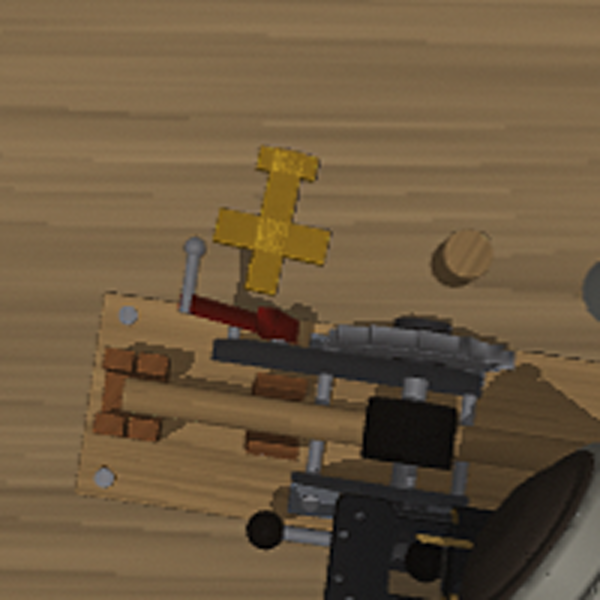

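>>> {"op": "drive_tool", "data": {"xyz": [[0,0.07,0],[0,0,0],[0,-0.25,0],[0,-0.2,0],[-0.4,0,0],[-0.4,0,0],[-0.46,0,0],[0,0.46,0.36],[0,0.46,0.36],[0,0.46,0.36],[0,0.46,0.36],[0,0.46,0.36]], "twist": [[0,0,0],[0,0,0],[0,0,0],[0,0,0],[0,0,0],[0,0,0],[0,0,0],[0,0,0],[0,0,0],[0,0,0],[0,0,0],[0,0,0]]}}

```text
clock: 9.1
position: [0.5997, -0.0527, 0.2789]
tool_rot: [0.706, 0.042, 0.706, -0.041]
wrist_force: [-0.4, -1.0, 1.4]
opening: 0.008
```

```bash
python3 - <<'E'
from h import *
where()
goal([.081,.195,.178])
for n in("side",):
    im=r.grab_frame(n)[:,:,::-1];cv2.imwrite(f"pics/{n}5.png",cv2.resize(im[100:300,220:420],None,fx=3,fy=3,interpolation=2))
E
```

```text
clk 9.10 feeder xyz [0.061  0.1155 0.2789] F [-0.36 -1.    1.38] op 0.008 
axes
 [[ 0.     0.118  0.993]
 [ 0.001  0.993 -0.118]
 [-1.     0.001  0.   ]]
clk 9.1 P [ 0.5997 -0.0527  0.2789] W [0.6292 0.0238 0.178 ] F [-0.36 -1.    1.38]
shift in D frame [1.345 1.06  0.267] in tool [1.346 1.057 0.271] twist [ 0.0018  0.     -0.0005] deg 0.2213896950423982
```

View pics/side5.png

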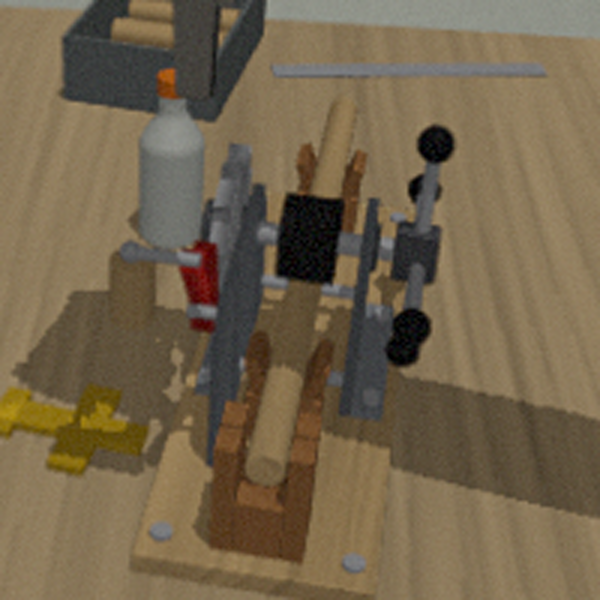

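>>> {"op": "drive_tool", "data": {"xyz": [[0,0.3,0.06],[0,0.3,0.05],[0,0.3,0],[0,0,0],[0,0,0]], "twist": [[0,0,0],[0,0,0],[0,0,0],[0,0,0],[0,0,0]]}}

```text
clock: 9.65
position: [0.6148, 0.0117, 0.2791]
tool_rot: [0.706, 0.041, 0.706, -0.041]
wrist_force: [0.3, 0.4, 0.2]
opening: 0.005
```

```bash
python3 - <<'E'
from h import *
where()
goal([.081,.195,.178])
E
```

```text
clk 9.65 feeder xyz [0.0682 0.1813 0.2791] F [0.32 0.43 0.2 ] op 0.005 
axes
 [[ 0.     0.117  0.993]
 [-0.     0.993 -0.117]
 [-1.    -0.     0.   ]]
clk 9.65 P [0.6148 0.0117 0.2791] W [0.6292 0.0238 0.178 ] F [0.32 0.43 0.2 ]
shift in D frame [1.348 0.183 0.171] in tool [1.348 0.183 0.172] twist [0.0022 0.0002 0.    ] deg 0.26537569489666507
```

>>> {"op": "drive_tool", "data": {"xyz": [[0,0.18,0.17],[0,0,0],[0.33,0,0],[0.34,0,0],[0.34,0,0],[0.33,0,0],[0,0,0],[0,-0.11,0],[0,-0.11,0],[0,-0.11,0],[0,-0.11,0],[0,-0.11,0]], "twist": [[0.0022,0,0],[0,0,0],[0,0,0],[0,0,0],[0,0,0],[0,0,0],[0,0,0],[0,0,0],[0,0,0],[0,0,0],[0,0,0],[0,0,0]]}}

```text
clock: 10.85
position: [0.6249, -0.0182, 0.1802]
tool_rot: [0.707, 0.043, 0.705, -0.043]
wrist_force: [0.4, 0.3, 0.4]
opening: 0.002
```

```bash
python3 - <<'E'
from h import *
where()
for n in("side",):
    im=r.grab_frame(n)[:,:,::-1];cv2.imwrite(f"pics/{n}6.png",cv2.resize(im[100:300,220:420],None,fx=3,fy=3,interpolation=2))
E
```

```text
clk 10.85 feeder xyz [0.0818 0.1529 0.1802] F [0.42 0.27 0.37] op 0.002 
axes
 [[ 0.003  0.122  0.993]
 [-0.001  0.993 -0.122]
 [-1.    -0.     0.003]]
```

View pics/side6.png

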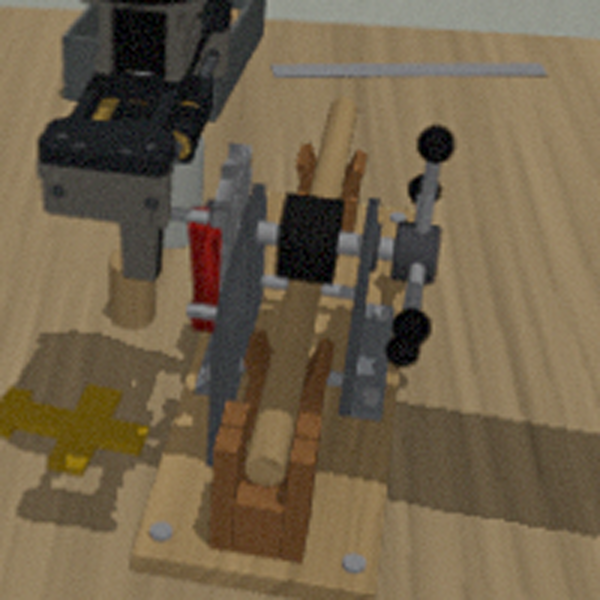

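Works: the pawl is lifted by the finger (lever now at (205,215)), and the finger is behind the pin. Continue.

>>> {"op": "drive_tool", "data": {"xyz": [[0,-0.1,0],[0,-0.1,0],[0,-0.1,0],[0,-0.1,0],[0,-0.1,0],[0,-0.1,0],[0,0,0],[0,0,0]], "twist": [[0,0,0],[0,0,0],[0,0,0],[0,0,0],[0,0,0],[0,0,0],[0,0,0],[0,0,0]]}}

```text
clock: 11.7
position: [0.6191, -0.0619, 0.1794]
tool_rot: [0.706, 0.043, 0.705, -0.043]
wrist_force: [0.7, 0.7, -0.0]
opening: 0.004
```

```bash
python3 - <<'E'
from h import *
where()
for n in("side",):
    im=r.grab_frame(n)[:,:,::-1];cv2.imwrite(f"pics/{n}7.png",cv2.resize(im[100:300,220:420],None,fx=3,fy=3,interpolation=2))
for f in(0,.1,.2,.4):print(f,(proj("side",f2w(p,pin(f,.0905)))[0]-[220,100])*3)
E
```

```text
clk 11.70 feeder xyz [0.0813 0.1088 0.1794] F [ 0.66  0.69 -0.04] op 0.004 
axes
 [[ 0.002  0.122  0.993]
 [-0.     0.993 -0.122]
 [-1.     0.     0.002]]
0 [165.49995782 141.89981087]
0.1 [162.40661567 143.84230919]
0.2 [159.09728661 147.51063136]
0.4 [151.95577719 160.09692073]
```

View pics/side7.png

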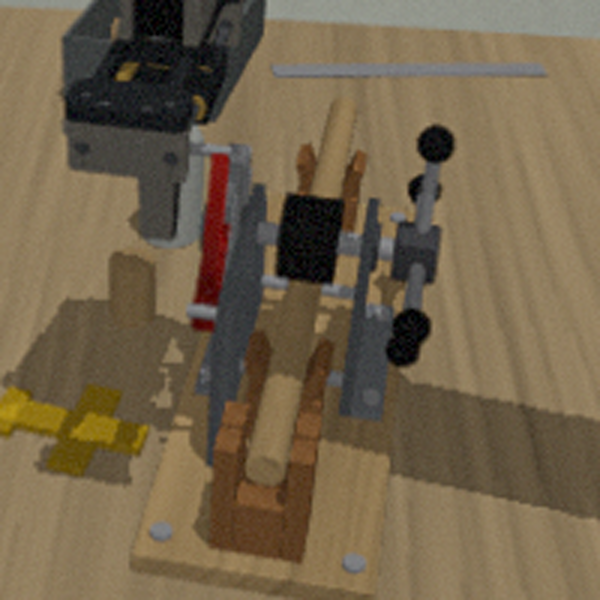

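>>> {"op": "drive_tool", "data": {"xyz": [[0,0.15,0],[-0.4,0.05,0],[-0.4,0,0],[-0.5,0,0],[0,-0.38,-0.3],[0,-0.38,-0.3],[0,-0.38,-0.3],[0,-0.38,-0.3],[0,-0.38,-0.3],[0,-0.38,-0.3],[0,-0.2,-0.29],[0,0,0]], "twist": [[0,0,0],[0,0,0],[0,0,0],[0,0,0],[0,0,0],[0,0,0],[0,0,0],[0,0,0],[0,0,0],[0,0,0],[0,0,0],[0,0,0]]}}

```text
clock: 12.95
position: [0.4412, -0.2129, 0.2768]
tool_rot: [0.706, 0.044, 0.705, -0.044]
wrist_force: [0.6, -0.6, -0.9]
opening: 0.006
```

```bash
python3 - <<'E'
from h import *
where()
goal([-.075,-.06,.186])
for n in("side",):
    im=r.grab_frame(n)[:,:,::-1];cv2.imwrite(f"pics/{n}8.png",cv2.resize(im[100:300,220:420],None,fx=3,fy=3,interpolation=2))
E
```

```text
clk 12.95 feeder xyz [-0.0769 -0.0627  0.2768] F [ 0.62 -0.61 -0.86] op 0.006 
axes
 [[ 0.002  0.124  0.992]
 [-0.001  0.992 -0.124]
 [-1.    -0.     0.002]]
clk 12.95 P [ 0.4412 -0.2129  0.2768] W [ 0.4434 -0.2104  0.186 ] F [ 0.62 -0.61 -0.86]
shift in D frame [1.21  0.037 0.025] in tool [1.21  0.037 0.023] twist [-0.0014  0.001   0.0002] deg 0.2034140928954797
```

View pics/side8.png

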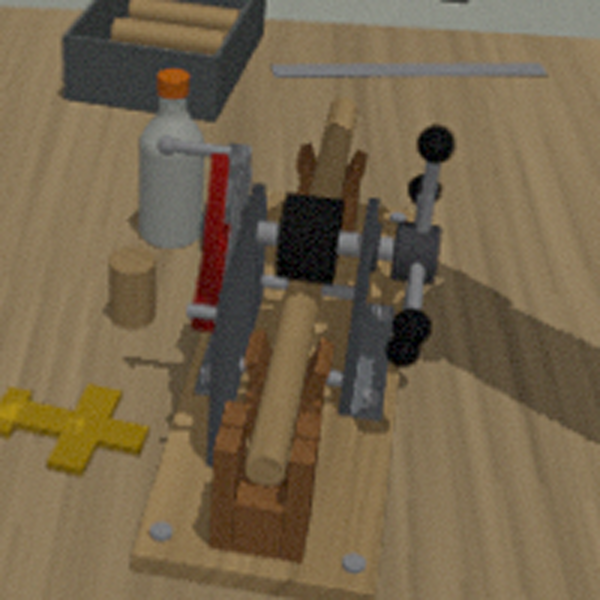

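>>> {"op": "drive_tool", "data": {"xyz": [[0.3,0,0.02],[0.3,0,0],[0.3,0,0],[0.31,0,0],[0,0.09,0],[0,0.09,0],[0,0.09,0],[0,0.09,0],[0,0.06,0],[0,0.04,0],[0,0.04,0],[0,0,0]], "twist": [[0,0,0],[0,0,0],[0,0,0],[0,0,0],[0,0,0],[0,0,0],[0,0,0],[0,0,0],[0,0,0],[0,0,0],[0,0,0],[0,0,0]]}}

```text
clock: 14.2
position: [0.4489, -0.1753, 0.186]
tool_rot: [0.707, 0.043, 0.705, -0.043]
wrist_force: [0.5, -0.4, -0.5]
opening: 0.003
```

```bash
python3 - <<'E'
from h import *
where()
E
```

```text
clk 14.20 feeder xyz [-0.0739 -0.0245  0.186 ] F [ 0.47 -0.41 -0.48] op 0.003 
axes
 [[ 0.002  0.122  0.993]
 [-0.001  0.993 -0.122]
 [-1.    -0.     0.002]]
```

>>> {"op": "drive_tool", "data": {"xyz": [[0,0.03,0],[0,0.03,0],[0,0,0]], "twist": [[0,0,0],[0,0,0],[0,0,0]]}}

```text
clock: 14.5
position: [0.4494, -0.1712, 0.1862]
tool_rot: [0.707, 0.043, 0.705, -0.043]
wrist_force: [-0.4, -3.1, 2.3]
opening: 0.004
```

>>> {"op": "drive_tool", "data": {"xyz": [[0,0.03,0],[0,0.02,0],[0,0,0]], "twist": [[0,0,0],[0,0,0],[0,0,0]]}}

```text
clock: 14.8
position: [0.45, -0.1671, 0.186]
tool_rot: [0.707, 0.043, 0.705, -0.043]
wrist_force: [-1.2, -1.6, 1.9]
opening: 0.005
```

```bash
python3 - <<'E'
from h import *
where()
for n in("side",):
    im=r.grab_frame(n)[:,:,::-1];cv2.imwrite(f"pics/{n}9.png",cv2.resize(im[100:300,220:420],None,fx=3,fy=3,interpolation=2))
E
```

```text
clk 14.80 feeder xyz [-0.0737 -0.0162  0.186 ] F [-1.21 -1.57  1.92] op 0.005 
axes
 [[ 0.003  0.122  0.993]
 [-0.     0.993 -0.122]
 [-1.    -0.     0.003]]
```

View pics/side9.png

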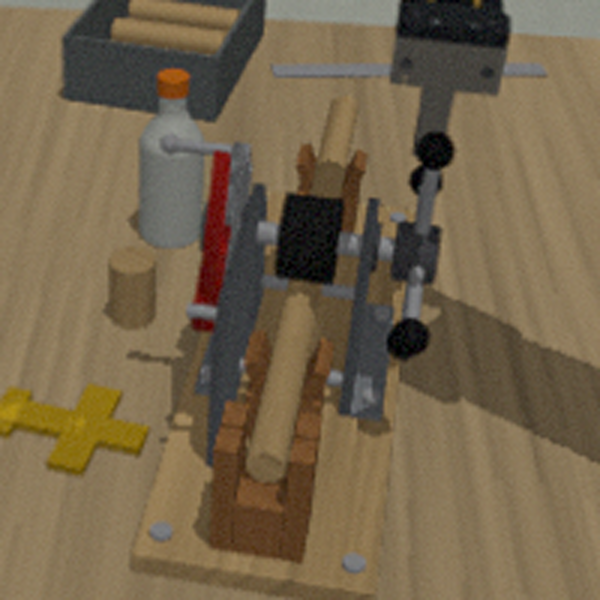

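>>> {"op": "drive_tool", "data": {"xyz": [[0,0.025,0],[0,0,0]], "twist": [[0,0,0],[0,0,0]]}}

```text
clock: 15.05
position: [0.4502, -0.1651, 0.1859]
tool_rot: [0.707, 0.043, 0.705, -0.043]
wrist_force: [0.9, -2.3, 2.7]
opening: 0.008
```

>>> {"op": "drive_tool", "data": {"xyz": [[0,0.025,0],[0,0,0]], "twist": [[0,0,0],[0,0,0]]}}

```text
clock: 15.25
position: [0.4503, -0.1632, 0.1858]
tool_rot: [0.707, 0.043, 0.705, -0.043]
wrist_force: [-0.1, -1.7, 1.7]
opening: 0.007
```

>>> {"op": "drive_tool", "data": {"xyz": [[0,0.02,0],[0,0,0]], "twist": [[0,0,0],[0,0,0]]}}

```text
clock: 15.45
position: [0.4505, -0.1618, 0.1858]
tool_rot: [0.707, 0.043, 0.705, -0.043]
wrist_force: [0.6, -1.8, 1.4]
opening: 0.005
```

```bash
python3 - <<'E'
from h import *
where()
im=r.grab_frame("side")[:,:,::-1]
cv2.imwrite("pics/side10.png",cv2.resize(im[130:230,260:380],None,fx=6,fy=6,interpolation=2))
for th in(-.06,.38,.45,.5,.55,.6): print(th,[((proj("side",f2w(p,knob(th,k)))[0]-[260,130])*6).round() for k in(0,1,2,3)])
for f in(0,.1,.2):print(f,(proj("side",f2w(p,pin(f,.0905)))[0]-[260,130])*6)
E
```

```text
clk 15.45 feeder xyz [-0.0739 -0.0108  0.1858] F [ 0.61 -1.77  1.37] op 0.005 
axes
 [[ 0.002  0.122  0.993]
 [-0.     0.993 -0.122]
 [-1.     0.     0.002]]
-0.06 [array([624.,  74.]), array([591., 369.]), array([554., 559.]), array([586., 282.])]
0.38 [array([623., 108.]), array([575., 476.]), array([558., 511.]), array([600., 189.])]
0.45 [array([622., 118.]), array([572., 490.]), array([559., 500.]), array([602., 176.])]
0.5 [array([621., 126.]), array([571., 499.]), array([560., 492.]), array([604., 167.])]
0.55 [array([620., 134.]), array([569., 508.]), array([561., 484.]), array([605., 158.])]
0.6 [array([620., 143.]), array([568., 516.]), array([562., 475.]), array([607., 150.])]
0 [ 90.99991565 103.79962174]
0.1 [ 84.81323134 107.68461837]
0.2 [ 78.19457323 115.02126273]
```

View pics/side10.png

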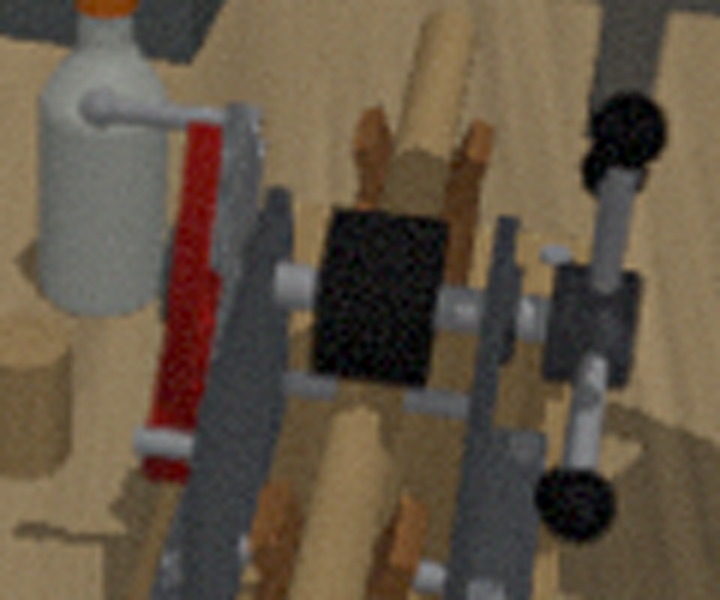

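>>> {"op": "drive_tool", "data": {"xyz": [[0,0.015,0],[0,0,0]], "twist": [[0,0,0],[0,0,0]]}}

```text
clock: 15.7
position: [0.4505, -0.1607, 0.1857]
tool_rot: [0.707, 0.043, 0.705, -0.043]
wrist_force: [1.1, -2.8, 0.8]
opening: 0.004
```

>>> {"op": "drive_tool", "data": {"xyz": [[0,0.015,0],[0,0,0]], "twist": [[0,0,0],[0,0,0]]}}

```text
clock: 15.9
position: [0.4506, -0.1601, 0.1858]
tool_rot: [0.707, 0.043, 0.705, -0.043]
wrist_force: [1.3, -4.2, 0.8]
opening: 0.003
```

>>> {"op": "drive_tool", "data": {"xyz": [[0,0.015,0],[0,0,0]], "twist": [[0,0,0],[0,0,0]]}}

```text
clock: 16.1
position: [0.4507, -0.1599, 0.1858]
tool_rot: [0.706, 0.042, 0.705, -0.044]
wrist_force: [0.1, -7.4, -0.3]
opening: 0.005
```

>>> {"op": "drive_tool", "data": {"xyz": [[0,0.015,0],[0,0,0]], "twist": [[0,0,0],[0,0,0]]}}

```text
clock: 16.3
position: [0.4507, -0.1597, 0.1859]
tool_rot: [0.706, 0.041, 0.705, -0.045]
wrist_force: [-1.0, -11.7, -1.5]
opening: 0.003
```

Force climbs to 12 N with no further motion, so the tooth is against the pawl. Retreat and check.

>>> {"op": "drive_tool", "data": {"xyz": [[0,-0.08,0],[0,-0.2,0],[0,-0.3,0],[-0.4,0,0],[-0.5,0,0],[-0.5,0,0],[0,-0.3,0],[0,0,0],[0,0,0]], "twist": [[0,0,0],[0,0,0],[0,0,0],[0,0,0],[0,0,0],[0,0,0],[0,0,0],[0,0,0],[0,0,0]]}}

```text
clock: 17.2
position: [0.4421, -0.2227, 0.2897]
tool_rot: [0.706, 0.044, 0.706, -0.043]
wrist_force: [0.0, -0.5, 0.1]
opening: 0.003
```

```bash
python3 - <<'E'
from h import *
where()
im=r.grab_frame("side")[:,:,::-1]
cv2.imwrite("pics/side11.png",cv2.resize(im[130:230,260:380],None,fx=6,fy=6,interpolation=2))
E
```

```text
clk 17.20 feeder xyz [-0.0748 -0.0724  0.2897] F [ 0.01 -0.48  0.15] op 0.003 
axes
 [[ 0.     0.123  0.992]
 [ 0.002  0.992 -0.123]
 [-1.     0.002  0.   ]]
```

View pics/side11.png

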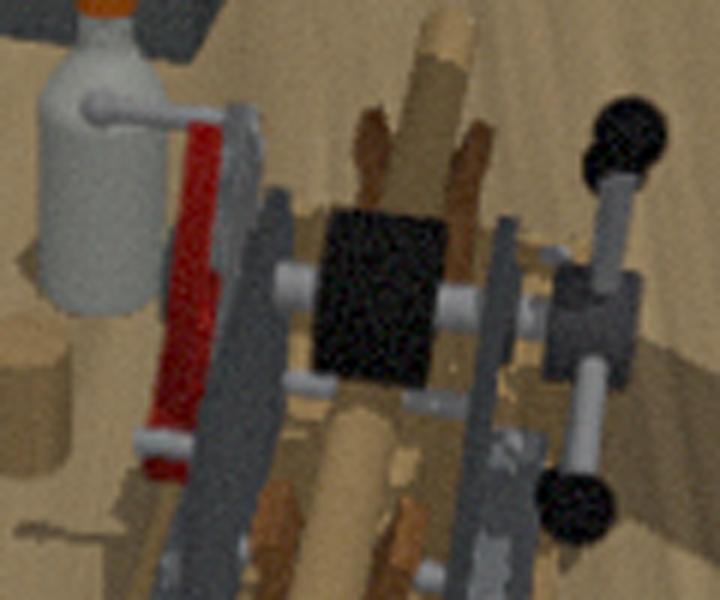

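```bash
python3 -c "
from rig import r
print(r.job_done())"
```

```text
the job is handed in; nothing more can be done
None
```

The feeder is one notch back, with the tooth resting against the seated pawl, and the job was handed in at about 17 s of the 67 s. No verdict was reported.

- **Lifting the pawl:** I pushed the pawl pin towards feeder +y with the closed fingertips until the pawl tipped over. The picture showed it within about 1 pixel of the tipped-over position.
- **First push:** I pushed the top knob until the wheel read about 0.38 rad in the picture, so one tooth had passed.
- **Lowering the pawl:** I pushed the pin back from the other side, and the pawl dropped onto the wheel at roughly 0.1 rad.
- **Second push:** I pushed the knob on until it stopped, with the force rising from about 2 N to 12 N and almost no further movement. Then I backed off.

**Last checks:** From the final side picture, the wheel is at about 0.52 rad and the pawl at about 0. The arm is clear, with the wrist force near zero. The arm never went near the dowel, and the bystanders stood where they had been in the pictures I looked at.

**Disagreement:** The fingertip position alone put the wheel about 0.05 rad further on than the pictures did. I put this down to a calibration offset of a few millimetres. The stop I felt agrees with the pictures.

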